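# Rack the crucibles by size

### The job

Rack the four porcelain crucibles for the next ashing run: stand each one upright in its own ring on the rail, the smallest crucible in the smallest ring through to the largest in the largest, so that the row runs in order of size and every foot sits flat on the pad inside its ring. Lower them in gently, do not drop them, and leave the beaker and the roll of tape where they are.

Things in the scene. Friction and masses are not known exactly. Their poses are not given: they have to be found in the camera images.
- crucible_36: The smallest of four white porcelain crucibles: open, hollow cups standing upright on the worktop. Rim 36 mm across, 34 mm high, foot 13 mm across; the outside widens straight from the foot to 36 mm at 25 mm height; the top 9 mm are an upright lip, to be gripped from outside across the rim. Wall 3 mm, about 25 g. Origin: centre of its underside; z up.
- crucible_45: The second smallest of four white porcelain crucibles: open, hollow cups standing upright on the worktop. Rim 45 mm across, 40 mm high, foot 18 mm across; the outside widens straight from the foot to 45 mm at 31 mm height; the top 9 mm are an upright lip, to be gripped from outside across the rim. Wall 3 mm, about 45 g. Origin: centre of its underside; z up.
- crucible_55: The second largest of four white porcelain crucibles: open, hollow cups standing upright on the worktop. Rim 55 mm across, 46 mm high, foot 22 mm across; the outside widens straight from the foot to 55 mm at 37 mm height; the top 9 mm are an upright lip, to be gripped from outside across the rim. Wall 3 mm, about 75 g. Origin: centre of its underside; z up.
- crucible_66: The largest of four white porcelain crucibles: open, hollow cups standing upright on the worktop. Rim 66 mm across, 53 mm high, foot 26 mm across; the outside widens straight from the foot to 66 mm at 44 mm height; the top 9 mm are an upright lip, to be gripped from outside across the rim. Wall 3 mm, about 120 g. Origin: centre of its underside; z up.
- ring_36: The smallest of four fixed stations in a row on the rail: a dark round pad, 25 mm across, on which the foot of the smallest crucible stands, inside a steel ring 16 mm higher (opening 35 mm, outside 49 mm, 5 mm thick) that steadies it with about 4 mm of play. Origin: centre of the pad's upper face, 23 mm above the worktop; z up, y along the rail towards the smaller rings.
- ring_45: The second smallest of four fixed stations in a row on the rail: a dark round pad, 30 mm across, on which the foot of the second smallest crucible stands, inside a steel ring 19 mm higher (opening 42 mm, outside 56 mm, 5 mm thick) that steadies it with about 4 mm of play. Origin: centre of the pad's upper face, 23 mm above the worktop; z up, y along the rail towards the smaller rings.
- ring_55: The second largest of four fixed stations in a row on the rail: a dark round pad, 34 mm across, on which the foot of the second largest crucible stands, inside a steel ring 23 mm higher (opening 51 mm, outside 65 mm, 5 mm thick) that steadies it with about 4 mm of play. Origin: centre of the pad's upper face, 23 mm above the worktop; z up, y along the rail towards the smaller rings.
- ring_66: The largest of four fixed stations in a row on the rail: a dark round pad, 38 mm across, on which the foot of the largest crucible stands, inside a steel ring 28 mm higher (opening 60 mm, outside 74 mm, 5 mm thick) that steadies it with about 4 mm of play. Origin: centre of the pad's upper face, 23 mm above the worktop; z up, y along the rail towards the smaller rings.
- beaker: Bystander: clear glass beaker, 50 mm across, 68 mm high, standing beside the crucibles. Origin: centre of its underside; z up.
- tape: Bystander: roll of cream labelling tape lying flat, 62 mm across, 19 mm high. Origin: centre of its underside; z up.
There are look-alikes about, which are no part of the job. Leave any green or pink look-alike of the crucible_36 alone.

How it is judged:
At the end, for the whole second after the job is handed in: Each crucible stands in the ring of its own size: its foot within 4 mm of the pad in height and its centre within 8 mm of the pad's sideways, tilted less than 0.1 rad, at rest and released (horizontal distance between crucible_36 and ring_36 below 0.008 m and z of crucible_36 in the frame of ring_36 between -0.004 and 0.004 m and angle between each of crucible_36, crucible_45, crucible_55, crucible_66's own z axis and vertical below 0.1 rad and linear speed of each of crucible_36, crucible_45, crucible_55, crucible_66 below 0.02 m/s and horizontal distance between crucible_45 and ring_45 below 0.008 m and z of crucible_45 in the frame of ring_45 between -0.004 and 0.004 m and horizontal distance between crucible_55 and ring_55 below 0.008 m and z of crucible_55 in the frame of ring_55 between -0.004 and 0.004 m and horizontal distance between crucible_66 and ring_66 below 0.008 m and z of crucible_66 in the frame of ring_66 between -0.004 and 0.004 m); the robot touches nothing.
It fails at once if a crucible is dropped into its ring (faster than 0.6 m/s, a fall of some 2 cm) ((horizontal distance between crucible_36 and ring_36 below 0.015 m and z of crucible_36 in the frame of ring_36 below 0.02 m and linear speed of crucible_36 above 0.6 m/s) or (horizontal distance between crucible_45 and ring_45 below 0.015 m and z of crucible_45 in the frame of ring_45 below 0.02 m and linear speed of crucible_45 above 0.6 m/s) or (horizontal distance between crucible_55 and ring_55 below 0.015 m and z of crucible_55 in the frame of ring_55 below 0.02 m and linear speed of crucible_55 above 0.6 m/s) or (horizontal distance between crucible_66 and ring_66 below 0.015 m and z of crucible_66 in the frame of ring_66 below 0.02 m and linear speed of crucible_66 above 0.6 m/s)).
It fails at once if the beaker is shifted more than 25 mm or tipped (distance of beaker from where it was at the start of the episode above 0.025 m or angle between beaker's own z axis and vertical above 0.5 rad).
It fails at once if the tape is shifted more than 25 mm or tipped (distance of tape from where it was at the start of the episode above 0.025 m or angle between tape's own z axis and vertical above 0.5 rad).
It also fails if it takes over 96 s, if anything falls off the work surface, if the arm or the gripper's body presses on something with over 40 N, if the wrist force passes 120 N, or if a joint passes its speed limit or range.

### The arm

A 7-joint arm with a two-finger parallel gripper is mounted at the origin on a cart in front of the work surface, level with it; the furniture and walls round the work are solid. World frame = base frame: x ahead of the robot, y to its left, z up, the work surface at z = 0. Lengths are in m, angles in rad, forces in N, time in s.
With the tool pointing down it reaches from about 0.425 to 0.925 m from the base axis. Payload 6.8 kg.
Tool frame: the origin (TCP) lies between the finger pads; the fingertips stand 11 mm ahead of it and the grasp point (between the pads) lies 8 mm behind it; z points along the fingers, y is the line along which they close (so a half turn about z gives the same grasp; the last joint's range is limited). The gripper opens to 85 mm and grips with 20 to 120 N. Pads are 22 mm wide; open, the fingers measure 114 mm over their backs; the gripper's body (76 mm by 85 mm) begins 54 mm behind the grasp point. The pads swing forward as they close: fully open they stand 13 mm farther back than shut.
Start: joints at [-1.216, 0.477, 0.022, 1.555, -0.011, 1.109, -0.083], TCP at [0.301, 0.604, 0.242] pointing down, gripper open.
Joint ranges: [-2.96, 2.96], [-0.34, 2.1], [-1.41, 1.46], [0.24, 2.44], [-1.37, 4.51], [0.17, 1.92], [-2.96, 2.96]. Speed limits (rad/s): [2.39, 2.39, 3.14, 3.14, 3.14, 3.14, 3.14].

### API

Orientations are given as a rotation vector (axis times angle).
In Python, from bench import r gives the robot as it stands.
- The arm moves only by the tool send_rows, never from a script. Its argument "deltas" is a list of rows, each an object of numbers: "dx", "dy", "dz": the shift along the world's x, y, z in mm; "rx", "ry", "rz": the turn, a rotation vector about the world's x, y, z in degrees. A call has 1 to 5 rows; each row is the pose to reach, as a shift and turn from the pose commanded when the call began; what a row does not reach only later rows make up. A row lasts 1/12 s, in which the tool goes at most 41.7 mm and 7.16 degrees, less where a joint would pass 70% of its speed; a pose out of reach is approached as far as the arm can. A call with a gripper value outside its range is refused whole. "jaw" is the finger opening in mm, from 0 to 85.4, set as the call begins (left out, the last holds). The fingers move at their own pace and stop on an object; "newtons" is the grip in N (left out, the last holds). Time passes only in rows, so rows that repeat a pose let the fingers close. It gives the time, the measured TCP pose, the force, the opening and the grip force at its end, in the units of the state.
- r.get_obs(): the state, without advancing time (a new reading comes with each control period).
- r.grab_frame(name): name is "scene" or "top"; returns a dict with "frame" (420x560x3 uint8, blue, green, red), "z_map" (420x560 float32, m along the optical axis (not along the pixel's ray), 0 where there is no reading), "vertical_fov" (degrees; the focal length in pixels is half the picture's height over the tangent of half this angle, whatever the lens; pixels are square), "cx", "cy" (the principal point, pixels), "xyz" and "orientation" of the camera in the world. Camera axes: x right, y down, z forward; pixel columns grow to the right and rows downward; lengths in m; the calibration is good to about 2 mm. A picture is of the moment at which its call begins.
- r.hand_in(): hands the job in; it is judged then, once.
The state is a dict: "clock": time; "joints": joint angles; "qvel": joint speeds; "tau": joint torques, N m; "tcp_pos": TCP position; "orientation": TCP orientation; "contact_force": force on the tool from outside, world axes, zero at the start; "moment": the same for the moment, N m; "grip_width": finger opening in m; "gripper_force": force on a finger pad.
Only numpy, scipy, OpenCV 4.12 (cv2) and the standard library are available. Lean on these libraries where they do the work, as an engineer would, in place of code of your own. Each camera call takes 0.05 s, during which the arm holds its last target. There are 200 camera calls.

## Working session

There is one attempt and no reset: what is moved stays moved. The work goes in short steps, Python scripts to look and compute and a tool call to move; the robot and the scene stay as the last step left them, time stands still between calls to the robot, and variables do not carry over. Pictures are saved under pics/ and viewed, at most 14 in all, crops included, and the job is handed in when it is done.

Besides the shell and the picture viewer there is one more tool, called after "Call:" in YAML: its name, and indented under it one key for each argument. send_rows: Moves the arm, as the interface text tells. Its arguments: {"type":"object","properties":{"deltas":{"type":"array","items":{"type":"object","properties":{"dx":{"type":"number"},"dy":{"type":"number"},"dz":{"type":"number"},"rx":{"type":"number"},"ry":{"type":"number"},"rz":{"type":"number"}}}},"jaw":{"type":"number"},"newtons":{"type":"number"}},"required":["deltas"]}

```bash
mkdir -p pics; ls; cat > h.py <<'E'
import numpy as np, cv2
from scipy.spatial.transform import Rotation as R
from bench import r
def grab(n):
    f=r.grab_frame(n); h=f["frame"].shape[0]
    f["f"]=h/2/np.tan(np.radians(f["vertical_fov"])/2)
    f["R"]=R.from_rotvec(f["orientation"]).as_matrix(); f["p"]=np.array(f["xyz"])
    return f
def cloud(f):
    z=f["z_map"]; v,u=np.indices(z.shape)
    P=np.stack([(u-f["cx"])/f["f"]*z,(v-f["cy"])/f["f"]*z,z],-1)@f["R"].T+f["p"]
    P[z==0]=np.nan
    return P
def plane(f,u,v,h):
    d=f["R"]@np.array([(u-f["cx"])/f["f"],(v-f["cy"])/f["f"],1]); return f["p"]+d*(h-f["p"][2])/d[2]
E
python3 - <<'E'
from h import *
for n in("scene","top"):
    f=grab(n); cv2.imwrite(f"pics/{n}0.png",f["frame"]); print(n,f["p"],f["R"].round(3).tolist(),f["f"],f["cx"],f["cy"],(f["z_map"]==0).mean())
o=r.get_obs(); print(o)
E
```

```text
pics
scene [-0.1310043   0.84710984  0.57934452] [[-0.794, -0.272, 0.544], [-0.608, 0.364, -0.705], [-0.007, -0.891, -0.455]] 425.4636626535426 274.2129524345125 206.7304258315541 0.003775510204081633
top [0.39281873 0.06718343 1.46979763] [[0.025, -0.998, 0.065], [-1.0, -0.026, -0.003], [0.005, -0.065, -0.998]] 482.32376050809006 277.5822373741259 207.22247544724488 0.004034863945578232
{'clock': 0.1, 'joints': array([-1.21608442,  0.4776758 ,  0.02232554,  1.55630031, -0.01149798,
        1.10930563, -0.08308329]), 'qvel': array([ 0.00181204, -0.00243415, -0.00068895, -0.00354464,  0.00222738,
        0.0002627 , -0.00012174]), 'tau': array([ 5.17179622e-03, -5.97762144e+01,  1.61380872e+00, -2.81955332e+01,
        1.28315089e-02,  5.03688992e-03, -9.80590926e-06]), 'tcp_pos': array([0.30114322, 0.60355317, 0.24147259]), 'orientation': array([-7.20372171e-01, -3.05762356e+00,  2.41932101e-03]), 'contact_force': array([-0.03459293, -0.31285861,  0.13658803]), 'moment': array([-0.0548869 ,  0.03665589, -0.0100291 ]), 'gripper_force': 0.0, 'grip_width': 0.08534254425037802}
```

View pics/scene0.png

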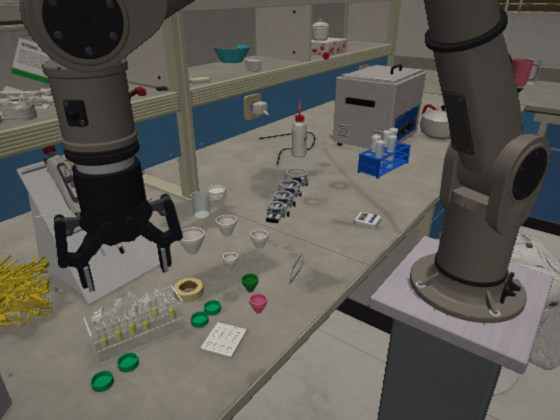

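View pics/top0.png

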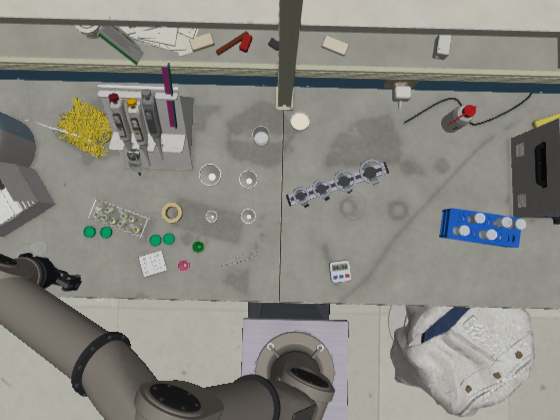

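The scene view shows the crucibles around (190–265, 190–265), with the ring rail at (285,190). The top view shows candidate crucibles at (210,174), (249,179), (211,216) and (249,216), a pale disc at (300,121), and rings from (303,196) to (372,172). Next I'll take measurements and view an enlarged crop.

```bash
python3 - <<'E'
from h import *
f=grab("top"); P=cloud(f); im=f["frame"]
c=im[95:265,145:405]; cv2.imwrite("pics/crop1.png",cv2.resize(c,None,fx=3,fy=3,interpolation=cv2.INTER_CUBIC))
# objects by height
Z=P[...,2].copy(); Z[:95]=np.nan;Z[265:]=np.nan
print("table z",np.nanmedian(Z[100:260,200:280]))
m=((Z>0.012)&(Z<0.12)).astype(np.uint8); m[:, :145]=0; m[:,405:]=0
n,l,s,ce=cv2.connectedComponentsWithStats(m)
for i in range(1,n):
    if s[i,4]<15: continue
    k=l==i; h=np.nanpercentile(Z[k],95); q=P[k&(Z>h-.01)]
    (cc,rr)=cv2.minEnclosingCircle(q[:,:2].astype(np.float32))
    print(ce[i].round(1),s[i,2:],"h",h.round(4),"c",np.round(cc,4),"diam",round(2*rr,4),"bgr",im[k].mean(0).round())
E
```

```text
table z -6.137250162518981e-05
[284.4 100.6] [ 14  15 140] h 0.1091 c [0.7995 0.0507] diam 0.0376 bgr [66. 76. 77.]
[175.2 146.5] [  48   72 1020] h 0.1081 c [0.6973 0.3851] diam 0.2151 bgr [117. 119. 120.]
[299.5 121.1] [ 20  20 312] h 0.0334 c [0.7505 0.0024] diam 0.0594 bgr [182. 195. 199.]
[260.4 134.8] [ 17  20 154] h 0.0692 c [0.6988 0.1184] diam 0.0512 bgr [126. 129. 128.]
[338.9 183. ] [ 101   49 1444] h 0.0508 c [ 0.565  -0.1169] diam 0.278 bgr [118. 113. 111.]
[209.2 174.3] [ 22  22 313] h 0.0547 c [0.5763 0.266 ] diam 0.0669 bgr [139. 145. 148.]
[247.8 179.2] [ 19  18 210] h 0.0483 c [0.5659 0.1524] diam 0.0551 bgr [138. 144. 147.]
[171.3 212.5] [ 22  20 238] h 0.0233 c [0.4638 0.3818] diam 0.0631 bgr [118. 153. 167.]
[247.9 215.9] [ 15  15 135] h 0.0418 c [0.4571 0.1499] diam 0.0446 bgr [145. 150. 153.]
[211.1 216.4] [12 12 88] h 0.0362 c [0.4537 0.2593] diam 0.0352 bgr [147. 153. 155.]
[197.3 246.6] [12 12 86] h 0.0362 c [0.3628 0.2965] diam 0.0355 bgr [ 52. 102.  38.]
[182.6 262.1] [13  5 39] h 0.0364 c [0.3103 0.3381] diam 0.0349 bgr [109.  89. 153.]
[339.6 262.7] [19  4 56] h 0.0209 c [ 0.3241 -0.1265] diam 0.0544 bgr [171. 172. 169.]
```

View pics/crop1.png

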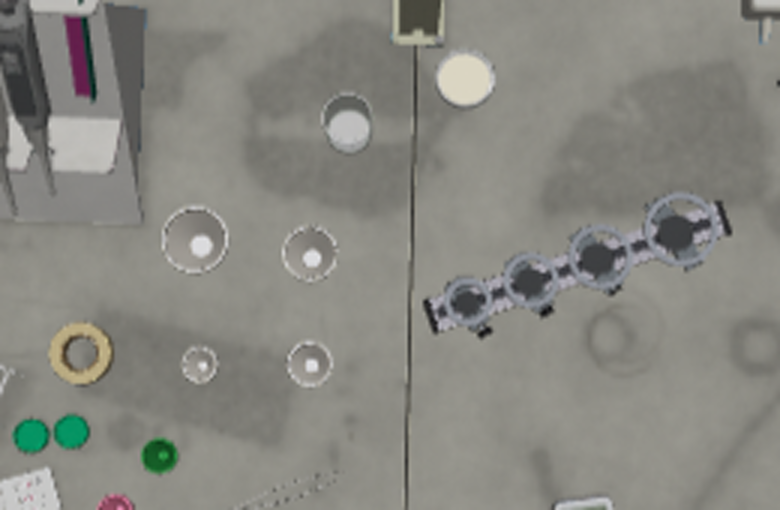

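The crop shows four empty crucibles at original pixels (210,174), (249,179), (211,216) and (249,216). The beaker is at (261,135) and a cream disc at (300,121). The rings run in order of size along the rail, smallest at left (300,195) and largest at right (371,171). Now circle fits.

```bash
cat >> h.py <<'E'
from scipy.optimize import least_squares
def circ(q,c0,rad=None):
    g=lambda x: np.hypot(q[:,0]-x[0],q[:,1]-x[1])-(x[2] if rad is None else rad)
    x0=[*c0,0.025] if rad is None else list(c0)
    return least_squares(g,x0,loss="soft_l1",f_scale=0.001).x
CR={36:(.4537,.2593,.034),45:(.4571,.1499,.040),55:(.5659,.1524,.046),66:(.5763,.266,.053)}
RZ={36:.039,45:.042,55:.046,66:.051}
RO={36:49,45:56,55:65,66:74}
E
python3 - <<'E'
from h import *
f=grab("top"); 
P=cloud(f); q=P.reshape(-1,3); q=q[~np.isnan(q[:,0])]
g=cv2.cvtColor(f["frame"],cv2.COLOR_BGR2GRAY)
for k,(x,y,h) in CR.items():
    s=q[(np.hypot(q[:,0]-x,q[:,1]-y)<.045)&(abs(q[:,2]-h)<.006)]
    print(k,len(s),circ(s,(x,y)).round(4), circ(s,(x,y),k/2000-.0015).round(4),s[:,2].mean().round(4))
rc={36:(300,195),45:(321,188),55:(344.5,181),66:(371,172)}
for k,(u,v) in rc.items():
    c=plane(f,u,v,RZ[k]); 
    s=q[(np.hypot(q[:,0]-c[0],q[:,1]-c[1])<RO[k]/2000+.004)&(abs(q[:,2]-RZ[k])<.003)]
    s=s[np.hypot(s[:,0]-c[0],s[:,1]-c[1])>RO[k]/2000-.014]
    print(k,len(s),c.round(4),circ(s,c[:2]).round(4),circ(s,c[:2],RO[k]/2000-.0035).round(4),s[:,2].mean().round(4))
E
```

```text
36 33 [0.4537 0.2592 0.0164] [0.4537 0.2592] 0.0335
45 40 [0.4571 0.1496 0.021 ] [0.4571 0.1496] 0.0398
55 49 [0.5658 0.1529 0.0261] [0.5657 0.1529] 0.0449
66 64 [0.576  0.2657 0.0315] [0.576  0.2657] 0.0521
36 75 [ 0.5238 -0.0036  0.039 ] [ 0.523  -0.0052  0.0214] [ 0.523  -0.0052] 0.0386
45 79 [ 0.546  -0.0654  0.042 ] [ 0.5452 -0.067   0.0242] [ 0.5451 -0.0669] 0.0417
55 96 [ 0.5683 -0.1345  0.046 ] [ 0.5704 -0.1348  0.0291] [ 0.5704 -0.1348] 0.0461
66 99 [ 0.5966 -0.2119  0.051 ] [ 0.599  -0.2134  0.0332] [ 0.5989 -0.2134] 0.0504
```

```bash
python3 - <<'E'
from h import *
f=grab("scene"); q=cloud(f).reshape(-1,3); q=q[~np.isnan(q[:,0])]
t=np.array(r.get_obs()["tcp_pos"]); Rt=R.from_rotvec(r.get_obs()["orientation"]).as_matrix()
print(Rt.round(3))
l=(q-t)@Rt
s=l[(abs(l[:,0])<.02)&(abs(l[:,1])<.07)&(l[:,2]>-.1)&(l[:,2]<.06)]
for a in np.arange(-.07,.07,.01):
    k=s[(s[:,1]>=a)&(s[:,1]<a+.01)]
    if len(k): print(round(a,2),len(k),"max tool z",np.sort(k[:,2])[-4:].round(4))
f=grab("top"); q=cloud(f).reshape(-1,3); q=q[~np.isnan(q[:,0])]
d=np.hypot(q[:,0]-.576,q[:,1]-.2657)
for rr in np.arange(.04,.2,.02):
    k=q[(d>rr)&(d<rr+.02)]; i=np.argmax(k[:,2]); print(round(rr,2),k[i].round(3))
E
```

```text
[[-0.895  0.447 -0.   ]
 [ 0.447  0.895 -0.001]
 [-0.    -0.001 -1.   ]]
-0.07 316 max tool z [-0.0449 -0.0443 -0.044  -0.0433]
-0.06 325 max tool z [-0.0097 -0.0096 -0.0093 -0.0079]
-0.05 368 max tool z [-0.0044 -0.004  -0.0035 -0.0019]
-0.04 234 max tool z [-0.055  -0.0549 -0.054  -0.053 ]
-0.03 191 max tool z [-0.0669 -0.066  -0.0651 -0.0645]
-0.02 158 max tool z [-0.0623 -0.062  -0.062  -0.0612]
-0.01 239 max tool z [-0.0621 -0.0621 -0.062  -0.0617]
0.0 221 max tool z [-0.0624 -0.0619 -0.0618 -0.0609]
0.01 166 max tool z [-0.0624 -0.062  -0.0619 -0.0614]
0.02 246 max tool z [-0.0628 -0.0621 -0.0612 -0.0607]
0.03 296 max tool z [-0.052  -0.0515 -0.0504 -0.0497]
0.04 461 max tool z [-0.005  -0.0047 -0.0036 -0.0033]
0.05 386 max tool z [-0.0096 -0.0093 -0.0085 -0.0069]
0.06 366 max tool z [-0.0463 -0.0461 -0.0456 -0.0456]
0.04 [0.549 0.306 0.01 ]
0.06 [0.622 0.331 0.161]
0.08 [0.623 0.34  0.17 ]
0.1 [0.623 0.359 0.169]
0.12 [0.69  0.346 0.178]
0.14 [0.682 0.385 0.261]
0.16 [0.711 0.384 0.297]
0.18 [0.731 0.388 0.321]
```

Call:
send_rows:
  deltas:
    - {"dx":15,"dy":-34,"rz":-4.4}
    - {"dx":30,"dy":-68,"rz":-8.8}
    - {"dx":45,"dy":-102,"rz":-13.2}
    - {"dx":60,"dy":-136,"rz":-17.6}
    - {"dx":75,"dy":-170,"rz":-22}
  jaw: 62
  newtons: 25

```text
$.deltas[0]: bad value
```

Call:
send_rows:
  deltas:
    - {"dx":15.5,"dy":-34.5,"dz":-10,"rz":-4.3}
    - {"dx":31,"dy":-69,"dz":-30,"rz":-8.6}
    - {"dx":46.5,"dy":-103.5,"dz":-50,"rz":-12.9}
    - {"dx":62,"dy":-138,"dz":-70,"rz":-17.2}
    - {"dx":77.6,"dy":-174.3,"dz":-90,"rz":-21.4}

```text
$.deltas[0]: bad value
```

Call:
send_rows:
  deltas:
    - {"dx":0}
    - {"dx":0}
    - {"dx":0}

```text
$.deltas[0]: bad value
```

Call:
send_rows:
  deltas:
    - {"dx":15,"dy":-34,"dz":0,"rx":0,"ry":0,"rz":-4.4}
    - {"dx":30,"dy":-68,"dz":0,"rx":0,"ry":0,"rz":-8.8}
    - {"dx":45,"dy":-102,"dz":0,"rx":0,"ry":0,"rz":-13.2}
    - {"dx":60,"dy":-136,"dz":0,"rx":0,"ry":0,"rz":-17.6}
    - {"dx":75,"dy":-170,"dz":0,"rx":0,"ry":0,"rz":-22}
  jaw: 62
  newtons: 25

```text
clock: 0.72
tcp_pos: [0.3768, 0.4323, 0.2423]
orientation: [-1.296, -2.862, -0.0]
contact_force: [1.1, 0.6, -0.4]
grip_width: 0.062
gripper_force: 0.0
```

Call:
send_rows:
  deltas:
    - {"dx":15.5,"dy":-34.5,"dz":-10,"rx":0,"ry":0,"rz":-4.3}
    - {"dx":31,"dy":-69,"dz":-30,"rx":0,"ry":0,"rz":-8.6}
    - {"dx":46.5,"dy":-103.5,"dz":-50,"rx":0,"ry":0,"rz":-12.9}
    - {"dx":62,"dy":-138,"dz":-70,"rx":0,"ry":0,"rz":-17.2}
    - {"dx":77.5,"dy":-174.5,"dz":-85,"rx":0,"ry":0,"rz":-21.4}

```text
clock: 1.13
tcp_pos: [0.4524, 0.2615, 0.1578]
orientation: [-1.804, -2.572, -0.0]
contact_force: [0.2, 0.3, -0.2]
grip_width: 0.062
gripper_force: 0.0
```

Call:
send_rows:
  deltas:
    - {"dx":0,"dy":0,"dz":-25,"rx":0,"ry":0,"rz":0}
    - {"dx":0,"dy":0,"dz":-50,"rx":0,"ry":0,"rz":0}
    - {"dx":0,"dy":0,"dz":-70,"rx":0,"ry":0,"rz":0}
    - {"dx":0,"dy":0,"dz":-70,"rx":0,"ry":0,"rz":0}

```text
clock: 1.47
tcp_pos: [0.4503, 0.2614, 0.0856]
orientation: [-1.799, -2.573, 0.009]
contact_force: [-0.4, 0.3, -0.1]
grip_width: 0.0618
gripper_force: 0.0
```

Call:
send_rows:
  deltas:
    - {"dx":0,"dy":0,"dz":0,"rx":0,"ry":0,"rz":0}
    - {"dx":0,"dy":0,"dz":0,"rx":0,"ry":0,"rz":0}

```text
clock: 1.63
tcp_pos: [0.453, 0.2635, 0.0898]
orientation: [1.8, 2.575, 0.002]
contact_force: [-0.4, 0.5, 0.3]
grip_width: 0.0617
gripper_force: 0.0
```

```bash
python3 - <<'E'
from h import *
o=r.get_obs(); print(o["tcp_pos"],o["orientation"],np.abs(o["qvel"]).max())
f=grab("scene"); cv2.imwrite("pics/s1.png",cv2.resize(f["frame"][150:330,130:370],None,fx=3,fy=3))
E
```

```text
[0.45300408 0.26350997 0.08981954] [1.79958171e+00 2.57456820e+00 2.07645859e-03] 0.0158936194897157
```

View pics/s1.png

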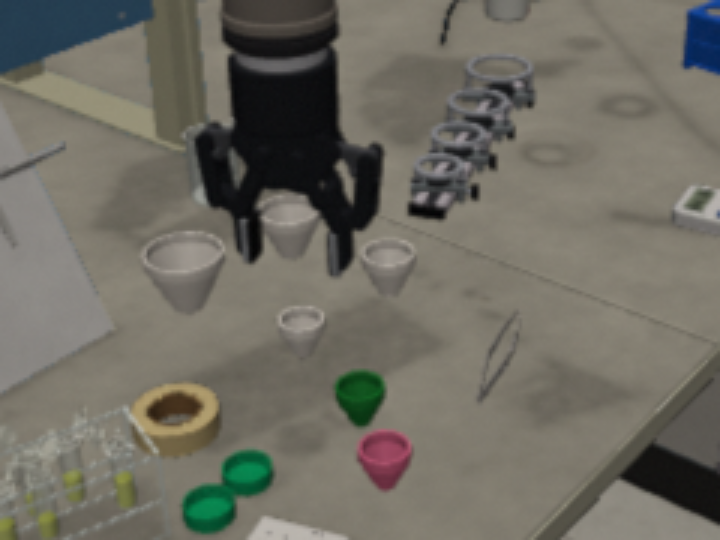

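The view shows the gripper above the smallest crucible (crop 302,325), with the jaws straddling it. I'll correct from the measured TCP and descend.

Call:
send_rows:
  deltas:
    - {"dx":0.5,"dy":-4,"dz":0,"rx":0,"ry":0,"rz":0}
    - {"dx":0.5,"dy":-4,"dz":-15,"rx":0,"ry":0,"rz":0}
    - {"dx":0.5,"dy":-4,"dz":-30,"rx":0,"ry":0,"rz":0}
    - {"dx":0.5,"dy":-4,"dz":-30,"rx":0,"ry":0,"rz":0}
    - {"dx":0.5,"dy":-4,"dz":-30,"rx":0,"ry":0,"rz":0}

```text
clock: 2.1
tcp_pos: [0.4529, 0.2588, 0.0592]
orientation: [-1.8, -2.575, 0.0]
contact_force: [0.9, 0.5, 0.8]
grip_width: 0.062
gripper_force: 0.0
```

Call:
send_rows:
  deltas:
    - {"dx":0,"dy":0,"dz":0,"rx":0,"ry":0,"rz":0}
    - {"dx":0,"dy":0,"dz":0,"rx":0,"ry":0,"rz":0}

```text
clock: 2.27
tcp_pos: [0.4535, 0.2594, 0.0599]
orientation: [1.8, 2.574, 0.003]
contact_force: [0.0, 0.6, 0.0]
grip_width: 0.0619
gripper_force: 0.0
```

Call:
send_rows:
  deltas:
    - {"dx":0,"dy":0,"dz":-15,"rx":0,"ry":0,"rz":0}
    - {"dx":0,"dy":0,"dz":-28,"rx":0,"ry":0,"rz":0}
    - {"dx":0,"dy":0,"dz":-29.5,"rx":0,"ry":0,"rz":0}
    - {"dx":0,"dy":0,"dz":-29.5,"rx":0,"ry":0,"rz":0}

```text
clock: 2.6
tcp_pos: [0.4527, 0.2589, 0.0294]
orientation: [-1.8, -2.575, 0.001]
contact_force: [-0.0, 0.0, 0.0]
grip_width: 0.062
gripper_force: 0.0
```

Call:
send_rows:
  deltas:
    - {"dx":0,"dy":0,"dz":0,"rx":0,"ry":0,"rz":0}
    - {"dx":0,"dy":0,"dz":0,"rx":0,"ry":0,"rz":0}
    - {"dx":0,"dy":0,"dz":0,"rx":0,"ry":0,"rz":0}
    - {"dx":0,"dy":0,"dz":0,"rx":0,"ry":0,"rz":0}
    - {"dx":0,"dy":0,"dz":0,"rx":0,"ry":0,"rz":0}
  jaw: 20

```text
clock: 3.02
tcp_pos: [0.4535, 0.2594, 0.0301]
orientation: [1.8, 2.574, 0.002]
contact_force: [-0.8, -0.5, 7.2]
grip_width: 0.0344
gripper_force: 25.6
```

Call:
send_rows:
  deltas:
    - {"dx":0,"dy":0,"dz":10,"rx":0,"ry":0,"rz":0}
    - {"dx":0,"dy":0,"dz":30,"rx":0,"ry":0,"rz":0}
    - {"dx":0,"dy":0,"dz":60,"rx":0,"ry":0,"rz":0}
    - {"dx":3,"dy":-12,"dz":85,"rx":0,"ry":0,"rz":0}
    - {"dx":9,"dy":-34,"dz":90,"rx":0,"ry":0,"rz":0}

```text
clock: 3.43
tcp_pos: [0.4633, 0.2284, 0.1236]
orientation: [1.794, 2.578, 0.011]
contact_force: [0.3, 1.0, -1.1]
grip_width: 0.0349
gripper_force: 25.1
```

Call:
send_rows:
  deltas:
    - {"dx":9,"dy":-35,"dz":0,"rx":0,"ry":0,"rz":0}
    - {"dx":18,"dy":-70,"dz":0,"rx":0,"ry":0,"rz":0}
    - {"dx":27,"dy":-105,"dz":0,"rx":0,"ry":0,"rz":0}
    - {"dx":36,"dy":-140,"dz":0,"rx":0,"ry":0,"rz":0}
    - {"dx":45,"dy":-172,"dz":0,"rx":0,"ry":0,"rz":0}

```text
clock: 3.85
tcp_pos: [0.5068, 0.0508, 0.12]
orientation: [1.801, 2.574, 0.0]
contact_force: [0.9, 1.2, -0.4]
grip_width: 0.0343
gripper_force: 25.1
```

Call:
send_rows:
  deltas:
    - {"dx":8,"dy":-30,"dz":0,"rx":0,"ry":0,"rz":0}
    - {"dx":15.5,"dy":-58.5,"dz":-10,"rx":0,"ry":0,"rz":0}
    - {"dx":15.5,"dy":-58.5,"dz":-20,"rx":0,"ry":0,"rz":0}
    - {"dx":15.5,"dy":-58.5,"dz":-30,"rx":0,"ry":0,"rz":0}
    - {"dx":15.5,"dy":-58.5,"dz":-30,"rx":0,"ry":0,"rz":0}

```text
clock: 4.27
tcp_pos: [0.5209, -0.005, 0.0878]
orientation: [-1.798, -2.573, 0.003]
contact_force: [0.3, 0.7, -0.7]
grip_width: 0.0343
gripper_force: 25.1
```

Call:
send_rows:
  deltas:
    - {"dx":0,"dy":0,"dz":0,"rx":0,"ry":0,"rz":0}
    - {"dx":0,"dy":0,"dz":0,"rx":0,"ry":0,"rz":0}

```text
clock: 4.43
tcp_pos: [0.5223, -0.0041, 0.0895]
orientation: [-1.797, -2.576, -0.001]
contact_force: [0.5, -0.4, -0.2]
grip_width: 0.0346
gripper_force: 25.1
```

```bash
python3 - <<'E'
from h import *
f=grab("scene"); cv2.imwrite("pics/s2.png",cv2.resize(f["frame"][90:270,170:410],None,fx=3,fy=3))
E
```

```text
(no output)
```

View pics/s2.png

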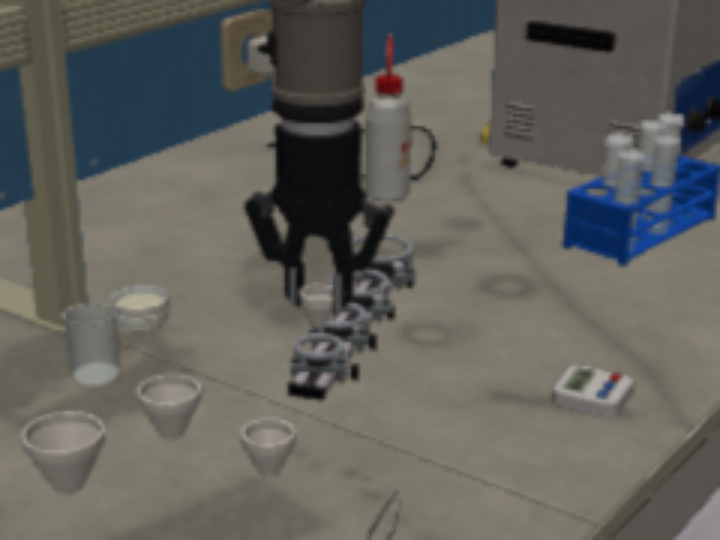

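The crucible is held level between the fingers at crop (318,300), above ring_36 at crop (320,350). I'll check its centre by fitting the visible front surface.

```bash
cat >> h.py <<'E'
def held(k):
    "centre of the held crucible: lip points in the scene view, circle of known radius; and ring fit, same view"
    o=r.get_obs(); t=np.array(o["tcp_pos"]); f=grab("scene"); P=cloud(f)
    hsv=cv2.cvtColor(f["frame"],cv2.COLOR_BGR2HSV)
    w=(hsv[...,2]>120)&(np.hypot(P[...,0]-t[0],P[...,1]-t[1])<k/2000+.006)&(P[...,2]>t[2]-.045)&(P[...,2]<t[2]+.02)
    q=P[w]; top=np.percentile(q[:,2],97); bot=q[:,2].min()
    s=q[(q[:,2]>top-.009)]
    d=f["p"][:2]-t[:2]; d/=np.linalg.norm(d)
    s=s[(s[:,:2]-t[:2])@d>0]
    print("tcp",t.round(4),"lip pts",len(s),"centre",circ(s,t[:2],k/2000).round(4),"top",top.round(4),"bot",bot.round(4))
E
python3 - <<'E'
from h import *
held(36)
E
```

```text
tcp [ 0.5225 -0.0042  0.0897] lip pts 18 centre [ 0.5219 -0.0055] top 0.0948 bot 0.0807
```

Call:
send_rows:
  deltas:
    - {"dx":0.5,"dy":-1,"dz":-10,"rx":0,"ry":0,"rz":0}
    - {"dx":0.5,"dy":-1,"dz":-18,"rx":0,"ry":0,"rz":0}
    - {"dx":0.5,"dy":-1,"dz":-25,"rx":0,"ry":0,"rz":0}
    - {"dx":0.5,"dy":-1,"dz":-30,"rx":0,"ry":0,"rz":0}
    - {"dx":0.5,"dy":-1,"dz":-30,"rx":0,"ry":0,"rz":0}

```text
clock: 4.95
tcp_pos: [0.5218, -0.0066, 0.0578]
orientation: [-1.799, -2.573, 0.003]
contact_force: [-0.4, -0.1, -0.9]
grip_width: 0.0343
gripper_force: 25.1
```

Call:
send_rows:
  deltas:
    - {"dx":0,"dy":0,"dz":-2,"rx":0,"ry":0,"rz":0}
    - {"dx":0,"dy":0,"dz":-4,"rx":0,"ry":0,"rz":0}
    - {"dx":0,"dy":0,"dz":-6,"rx":0,"ry":0,"rz":0}
    - {"dx":0,"dy":0,"dz":-6,"rx":0,"ry":0,"rz":0}
    - {"dx":0,"dy":0,"dz":-6,"rx":0,"ry":0,"rz":0}

```text
clock: 5.37
tcp_pos: [0.523, -0.0065, 0.0534]
orientation: [1.8, 2.575, 0.0]
contact_force: [-0.0, -0.9, 0.2]
grip_width: 0.0347
gripper_force: 25.1
```

Call:
send_rows:
  deltas:
    - {"dx":0,"dy":1,"dz":-1,"rx":0,"ry":0,"rz":0}
    - {"dx":0,"dy":1,"dz":-1,"rx":0,"ry":0,"rz":0}
    - {"dx":0,"dy":1,"dz":-1,"rx":0,"ry":0,"rz":0}

```text
clock: 5.62
tcp_pos: [0.523, -0.0062, 0.0531]
orientation: [1.801, 2.574, 0.0]
contact_force: [-2.0, -1.4, 8.0]
grip_width: 0.0347
gripper_force: 25.8
```

```bash
python3 - <<'E'
from h import *
held(36)
E
```

```text
tcp [ 0.523  -0.0062  0.0531] lip pts 22 centre [ 0.5193 -0.0086] top 0.0583 bot 0.0136
```

Call:
send_rows:
  deltas:
    - {"dx":0,"dy":0,"dz":0,"rx":0,"ry":0,"rz":0}
    - {"dx":0,"dy":0,"dz":0,"rx":0,"ry":0,"rz":0}
    - {"dx":0,"dy":0,"dz":0,"rx":0,"ry":0,"rz":0}
    - {"dx":0,"dy":0,"dz":0,"rx":0,"ry":0,"rz":0}
  jaw: 68

```text
clock: 6.0
tcp_pos: [0.5228, -0.0053, 0.0522]
orientation: [-1.8, -2.575, -0.0]
contact_force: [-0.4, -0.1, -0.2]
grip_width: 0.0679
gripper_force: 0.0
```

Call:
send_rows:
  deltas:
    - {"dx":0,"dy":0,"dz":10,"rx":0,"ry":0,"rz":0}
    - {"dx":0,"dy":0,"dz":35,"rx":0,"ry":0,"rz":0}
    - {"dx":0,"dy":0,"dz":65,"rx":0,"ry":0,"rz":0}
    - {"dx":-14,"dy":33,"dz":70,"rx":0,"ry":0,"rz":0}
    - {"dx":-28,"dy":66,"dz":70,"rx":0,"ry":0,"rz":0}

```text
clock: 6.42
tcp_pos: [0.4971, 0.0596, 0.1253]
orientation: [1.804, 2.566, 0.006]
contact_force: [-0.0, 2.2, 0.8]
grip_width: 0.068
gripper_force: 0.0
```

Call:
send_rows:
  deltas:
    - {"dx":-14,"dy":33,"dz":0,"rx":0,"ry":0,"rz":0}
    - {"dx":-28,"dy":66,"dz":0,"rx":0,"ry":0,"rz":0}
    - {"dx":-38,"dy":90,"dz":-15,"rx":0,"ry":0,"rz":0}
    - {"dx":-38,"dy":90,"dz":-35,"rx":0,"ry":0,"rz":0}
    - {"dx":-38,"dy":90,"dz":-50,"rx":0,"ry":0,"rz":0}

```text
clock: 6.83
tcp_pos: [0.4562, 0.153, 0.0722]
orientation: [-1.794, -2.579, -0.002]
contact_force: [-0.3, -0.8, 0.6]
grip_width: 0.0678
gripper_force: 0.0
```

Call:
send_rows:
  deltas:
    - {"dx":0,"dy":0,"dz":0,"rx":0,"ry":0,"rz":0}
    - {"dx":0,"dy":0,"dz":0,"rx":0,"ry":0,"rz":0}
    - {"dx":0,"dy":0,"dz":0,"rx":0,"ry":0,"rz":0}

```text
clock: 7.08
tcp_pos: [0.4576, 0.1503, 0.0732]
orientation: [1.801, 2.573, 0.001]
contact_force: [-0.5, 1.3, 0.6]
grip_width: 0.0679
gripper_force: 0.0
```

```bash
python3 - <<'E'
from h import *
f=grab("top"); P=cloud(f); cv2.imwrite("pics/t2.png",cv2.resize(f["frame"][95:265,145:405],None,fx=3,fy=3))
q=P.reshape(-1,3); q=q[~np.isnan(q[:,0])]
s=q[(np.hypot(q[:,0]-.523,q[:,1]+.0052)<.026)&(q[:,2]>.05)&(q[:,2]<.065)]
if len(s): print(len(s),circ(s,(.523,-.0052),.0165).round(4),s[:,2].mean())
E
```

```text
38 [ 0.5236 -0.0051] 0.055376660446058906
```

View pics/t2.png

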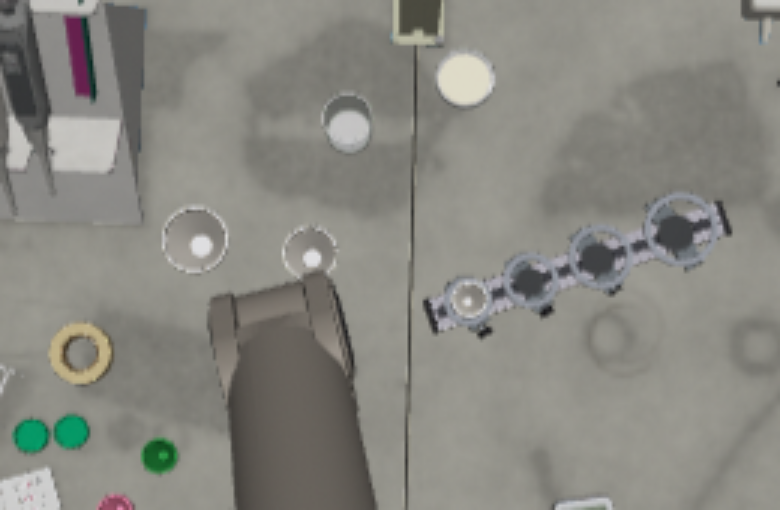

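crucible_36 now sits in ring_36, at crop (468,298), with its centre within 1 mm. On to crucible_45.

Call:
send_rows:
  deltas:
    - {"dx":-0.5,"dy":-0.7,"dz":-15,"rx":0,"ry":0,"rz":0}
    - {"dx":-0.5,"dy":-0.7,"dz":-30,"rx":0,"ry":0,"rz":0}
    - {"dx":-0.5,"dy":-0.7,"dz":-38,"rx":0,"ry":0,"rz":0}
    - {"dx":-0.5,"dy":-0.7,"dz":-38,"rx":0,"ry":0,"rz":0}
    - {"dx":-0.5,"dy":-0.7,"dz":-38,"rx":0,"ry":0,"rz":0}

```text
clock: 7.55
tcp_pos: [0.4566, 0.1496, 0.0346]
orientation: [1.801, 2.574, -0.0]
contact_force: [-0.6, 1.3, 0.0]
grip_width: 0.0676
gripper_force: 0.0
```

Call:
send_rows:
  deltas:
    - {"dx":0,"dy":0,"dz":0,"rx":0,"ry":0,"rz":0}
    - {"dx":0,"dy":0,"dz":0,"rx":0,"ry":0,"rz":0}
    - {"dx":0,"dy":0,"dz":0,"rx":0,"ry":0,"rz":0}
    - {"dx":0,"dy":0,"dz":0,"rx":0,"ry":0,"rz":0}
    - {"dx":0,"dy":0,"dz":0,"rx":0,"ry":0,"rz":0}
  jaw: 30

```text
clock: 7.97
tcp_pos: [0.4571, 0.1501, 0.0352]
orientation: [1.8, 2.574, 0.002]
contact_force: [-1.8, -0.1, 5.5]
grip_width: 0.0439
gripper_force: 24.7
```

Call:
send_rows:
  deltas:
    - {"dx":0,"dy":0,"dz":10,"rx":0,"ry":0,"rz":0}
    - {"dx":0,"dy":0,"dz":30,"rx":0,"ry":0,"rz":0}
    - {"dx":0,"dy":0,"dz":60,"rx":0,"ry":0,"rz":0}
    - {"dx":4,"dy":-10,"dz":85,"rx":0,"ry":0,"rz":0}
    - {"dx":14,"dy":-35,"dz":90,"rx":0,"ry":0,"rz":0}

```text
clock: 8.38
tcp_pos: [0.4719, 0.1184, 0.1287]
orientation: [1.792, 2.578, 0.01]
contact_force: [1.4, -0.4, -0.6]
grip_width: 0.044
gripper_force: 25.7
```

Call:
send_rows:
  deltas:
    - {"dx":14,"dy":-35,"dz":0,"rx":0,"ry":0,"rz":0}
    - {"dx":28,"dy":-70,"dz":0,"rx":0,"ry":0,"rz":0}
    - {"dx":42,"dy":-105,"dz":0,"rx":0,"ry":0,"rz":0}
    - {"dx":56,"dy":-140,"dz":0,"rx":0,"ry":0,"rz":0}
    - {"dx":67,"dy":-166,"dz":0,"rx":0,"ry":0,"rz":0}

```text
clock: 8.8
tcp_pos: [0.5381, -0.0548, 0.1256]
orientation: [1.802, 2.571, 0.0]
contact_force: [0.2, -0.1, 0.2]
grip_width: 0.044
gripper_force: 25.6
```

Call:
send_rows:
  deltas:
    - {"dx":7,"dy":-16,"dz":0,"rx":0,"ry":0,"rz":0}
    - {"dx":7,"dy":-16,"dz":-15,"rx":0,"ry":0,"rz":0}
    - {"dx":7,"dy":-16,"dz":-30,"rx":0,"ry":0,"rz":0}
    - {"dx":7,"dy":-16,"dz":-35,"rx":0,"ry":0,"rz":0}
    - {"dx":7,"dy":-16,"dz":-35,"rx":0,"ry":0,"rz":0}

```text
clock: 9.22
tcp_pos: [0.5434, -0.067, 0.0888]
orientation: [-1.799, -2.573, 0.002]
contact_force: [0.1, -0.5, -0.6]
grip_width: 0.0436
gripper_force: 25.6
```

Call:
send_rows:
  deltas:
    - {"dx":0,"dy":0,"dz":0,"rx":0,"ry":0,"rz":0}
    - {"dx":0,"dy":0,"dz":0,"rx":0,"ry":0,"rz":0}

```text
clock: 9.38
tcp_pos: [0.5449, -0.067, 0.0902]
orientation: [1.799, 2.574, 0.001]
contact_force: [0.4, -0.3, -1.0]
grip_width: 0.0438
gripper_force: 25.6
```

```bash
python3 - <<'E'
from h import *
held(45)
E
```

```text
tcp [ 0.5449 -0.067   0.0902] lip pts 24 centre [ 0.5427 -0.07  ] top 0.0972 bot 0.0805
```

Call:
send_rows:
  deltas:
    - {"dx":0.3,"dy":0,"dz":-8,"rx":0,"ry":0,"rz":0}
    - {"dx":0.3,"dy":0,"dz":-16,"rx":0,"ry":0,"rz":0}
    - {"dx":0.3,"dy":0,"dz":-23,"rx":0,"ry":0,"rz":0}
    - {"dx":0.3,"dy":0,"dz":-27,"rx":0,"ry":0,"rz":0}
    - {"dx":0.3,"dy":0,"dz":-29,"rx":0,"ry":0,"rz":0}

```text
clock: 9.85
tcp_pos: [0.5439, -0.0672, 0.0591]
orientation: [-1.799, -2.574, 0.002]
contact_force: [0.4, 0.1, -0.5]
grip_width: 0.0436
gripper_force: 25.6
```

Call:
send_rows:
  deltas:
    - {"dx":0,"dy":0,"dz":-1,"rx":0,"ry":0,"rz":0}
    - {"dx":0,"dy":0,"dz":-2,"rx":0,"ry":0,"rz":0}
    - {"dx":0,"dy":0,"dz":-3,"rx":0,"ry":0,"rz":0}
    - {"dx":0,"dy":0,"dz":-3,"rx":0,"ry":0,"rz":0}
    - {"dx":0,"dy":0,"dz":-3,"rx":0,"ry":0,"rz":0}

```text
clock: 10.27
tcp_pos: [0.5446, -0.0676, 0.0582]
orientation: [-1.801, -2.574, -0.0]
contact_force: [-3.2, -0.5, 9.6]
grip_width: 0.0439
gripper_force: 26.2
```

Call:
send_rows:
  deltas:
    - {"dx":0,"dy":0,"dz":0,"rx":0,"ry":0,"rz":0}
    - {"dx":0,"dy":0,"dz":0,"rx":0,"ry":0,"rz":0}
    - {"dx":0,"dy":0,"dz":0,"rx":0,"ry":0,"rz":0}
    - {"dx":0,"dy":0,"dz":0,"rx":0,"ry":0,"rz":0}
  jaw: 78

```text
clock: 10.6
tcp_pos: [0.5448, -0.0672, 0.0573]
orientation: [1.8, 2.575, 0.0]
contact_force: [0.1, 0.4, -0.0]
grip_width: 0.0781
gripper_force: 0.0
```

Call:
send_rows:
  deltas:
    - {"dx":0,"dy":0,"dz":10,"rx":0,"ry":0,"rz":0}
    - {"dx":0,"dy":0,"dz":35,"rx":0,"ry":0,"rz":0}
    - {"dx":0,"dy":0,"dz":65,"rx":0,"ry":0,"rz":0}
    - {"dx":3,"dy":30,"dz":70,"rx":0,"ry":0,"rz":0}
    - {"dx":6,"dy":65,"dz":70,"rx":0,"ry":0,"rz":0}

```text
clock: 11.02
tcp_pos: [0.5526, -0.0048, 0.1307]
orientation: [1.806, 2.565, 0.004]
contact_force: [1.5, 1.0, -0.7]
grip_width: 0.0783
gripper_force: 0.0
```

Call:
send_rows:
  deltas:
    - {"dx":4,"dy":38,"dz":0,"rx":0,"ry":0,"rz":0}
    - {"dx":8,"dy":76,"dz":0,"rx":0,"ry":0,"rz":0}
    - {"dx":12,"dy":114,"dz":0,"rx":0,"ry":0,"rz":0}
    - {"dx":15,"dy":150,"dz":0,"rx":0,"ry":0,"rz":0}
    - {"dx":15,"dy":155.5,"dz":-15,"rx":0,"ry":0,"rz":0}

```text
clock: 11.43
tcp_pos: [0.5676, 0.163, 0.1152]
orientation: [1.788, 2.582, 0.013]
contact_force: [0.1, 1.1, -0.3]
grip_width: 0.0781
gripper_force: 0.0
```

Call:
send_rows:
  deltas:
    - {"dx":0,"dy":0,"dz":-15,"rx":0,"ry":0,"rz":0}
    - {"dx":0,"dy":0,"dz":-33,"rx":0,"ry":0,"rz":0}
    - {"dx":0,"dy":0,"dz":-33,"rx":0,"ry":0,"rz":0}
    - {"dx":0,"dy":0,"dz":-33,"rx":0,"ry":0,"rz":0}
    - {"dx":0,"dy":0,"dz":-33,"rx":0,"ry":0,"rz":0}

```text
clock: 11.85
tcp_pos: [0.5662, 0.1531, 0.0803]
orientation: [1.8, 2.574, 0.001]
contact_force: [0.1, -0.4, 0.5]
grip_width: 0.0782
gripper_force: 0.0
```

```bash
python3 - <<'E'
from h import *
f=grab("top"); P=cloud(f)
q=P.reshape(-1,3); q=q[~np.isnan(q[:,0])]
s=q[(np.hypot(q[:,0]-.5452,q[:,1]+.067)<.028)&(q[:,2]>.056)&(q[:,2]<.07)]
if len(s): print(len(s),circ(s,(.5452,-.067),.021).round(4),s[:,2].mean())
print(r.get_obs()["tcp_pos"])
E
```

```text
42 [ 0.5443 -0.0669] 0.06226088611838043
[0.56652626 0.15317802 0.08058905]
```

Call:
send_rows:
  deltas:
    - {"dx":-0.6,"dy":-0.2,"dz":-15,"rx":0,"ry":0,"rz":0}
    - {"dx":-0.6,"dy":-0.2,"dz":-30,"rx":0,"ry":0,"rz":0}
    - {"dx":-0.6,"dy":-0.2,"dz":-41.5,"rx":0,"ry":0,"rz":0}
    - {"dx":-0.6,"dy":-0.2,"dz":-41.5,"rx":0,"ry":0,"rz":0}
    - {"dx":-0.6,"dy":-0.2,"dz":-41.5,"rx":0,"ry":0,"rz":0}

```text
clock: 12.32
tcp_pos: [0.5651, 0.1529, 0.0379]
orientation: [-1.8, -2.574, 0.001]
contact_force: [-0.9, 0.6, 0.5]
grip_width: 0.0785
gripper_force: 0.0
```

Call:
send_rows:
  deltas:
    - {"dx":0,"dy":0,"dz":0,"rx":0,"ry":0,"rz":0}
    - {"dx":0,"dy":0,"dz":0,"rx":0,"ry":0,"rz":0}
    - {"dx":0,"dy":0,"dz":0,"rx":0,"ry":0,"rz":0}
    - {"dx":0,"dy":0,"dz":0,"rx":0,"ry":0,"rz":0}
    - {"dx":0,"dy":0,"dz":0,"rx":0,"ry":0,"rz":0}
  jaw: 40
  newtons: 30

```text
clock: 12.73
tcp_pos: [0.5659, 0.1533, 0.039]
orientation: [1.8, 2.574, 0.003]
contact_force: [-1.1, -0.4, 6.3]
grip_width: 0.0534
gripper_force: 30.9
```

Call:
send_rows:
  deltas:
    - {"dx":0,"dy":0,"dz":10,"rx":0,"ry":0,"rz":0}
    - {"dx":0,"dy":0,"dz":30,"rx":0,"ry":0,"rz":0}
    - {"dx":0,"dy":0,"dz":60,"rx":0,"ry":0,"rz":0}
    - {"dx":0,"dy":-10,"dz":85,"rx":0,"ry":0,"rz":0}
    - {"dx":0,"dy":-38,"dz":90,"rx":0,"ry":0,"rz":0}

```text
clock: 13.15
tcp_pos: [0.5676, 0.1202, 0.1326]
orientation: [1.79, 2.578, 0.013]
contact_force: [0.8, -0.6, -0.3]
grip_width: 0.0534
gripper_force: 32.1
```

Call:
send_rows:
  deltas:
    - {"dx":1,"dy":-38,"dz":0,"rx":0,"ry":0,"rz":0}
    - {"dx":2,"dy":-76,"dz":0,"rx":0,"ry":0,"rz":0}
    - {"dx":3,"dy":-114,"dz":0,"rx":0,"ry":0,"rz":0}
    - {"dx":4,"dy":-152,"dz":0,"rx":0,"ry":0,"rz":0}
    - {"dx":4.5,"dy":-190,"dz":0,"rx":0,"ry":0,"rz":0}

```text
clock: 13.57
tcp_pos: [0.5694, -0.0766, 0.1287]
orientation: [1.799, 2.574, 0.001]
contact_force: [1.1, -0.4, -0.7]
grip_width: 0.0535
gripper_force: 32.1
```

Call:
send_rows:
  deltas:
    - {"dx":0,"dy":-35,"dz":0,"rx":0,"ry":0,"rz":0}
    - {"dx":0,"dy":-60,"dz":0,"rx":0,"ry":0,"rz":0}
    - {"dx":0,"dy":-60,"dz":-15,"rx":0,"ry":0,"rz":0}
    - {"dx":0,"dy":-60,"dz":-30,"rx":0,"ry":0,"rz":0}
    - {"dx":0,"dy":-60,"dz":-32,"rx":0,"ry":0,"rz":0}

```text
clock: 13.98
tcp_pos: [0.568, -0.1352, 0.0943]
orientation: [-1.8, -2.571, 0.002]
contact_force: [-0.2, 1.4, -1.6]
grip_width: 0.0531
gripper_force: 32.1
```

Call:
send_rows:
  deltas:
    - {"dx":0,"dy":0,"dz":0,"rx":0,"ry":0,"rz":0}
    - {"dx":0,"dy":0,"dz":0,"rx":0,"ry":0,"rz":0}
    - {"dx":0,"dy":0,"dz":0,"rx":0,"ry":0,"rz":0}

```text
clock: 14.23
tcp_pos: [0.5703, -0.1346, 0.0968]
orientation: [1.798, 2.574, 0.001]
contact_force: [0.6, 0.4, -0.9]
grip_width: 0.0535
gripper_force: 32.1
```

```bash
python3 - <<'E'
from h import *
held(55)
E
```

```text
tcp [ 0.5703 -0.1346  0.0968] lip pts 24 centre [ 0.5674 -0.1379] top 0.1054 bot 0.0866
```

Call:
send_rows:
  deltas:
    - {"dx":0,"dy":0,"dz":-8,"rx":0,"ry":0,"rz":0}
    - {"dx":0,"dy":0,"dz":-16,"rx":0,"ry":0,"rz":0}
    - {"dx":0,"dy":0,"dz":-24,"rx":0,"ry":0,"rz":0}
    - {"dx":0,"dy":0,"dz":-30,"rx":0,"ry":0,"rz":0}
    - {"dx":0,"dy":0,"dz":-32,"rx":0,"ry":0,"rz":0}

```text
clock: 14.7
tcp_pos: [0.5686, -0.1347, 0.0621]
orientation: [-1.799, -2.573, 0.002]
contact_force: [-0.9, 0.2, 1.1]
grip_width: 0.0534
gripper_force: 32.3
```

Call:
send_rows:
  deltas:
    - {"dx":0,"dy":0,"dz":-1,"rx":0,"ry":0,"rz":0}
    - {"dx":0,"dy":0,"dz":-2,"rx":0,"ry":0,"rz":0}
    - {"dx":0,"dy":0,"dz":-3,"rx":0,"ry":0,"rz":0}
    - {"dx":0,"dy":0,"dz":-3,"rx":0,"ry":0,"rz":0}
    - {"dx":0,"dy":0,"dz":-3,"rx":0,"ry":0,"rz":0}

```text
clock: 15.12
tcp_pos: [0.5689, -0.1353, 0.0619]
orientation: [-1.8, -2.573, 0.0]
contact_force: [-6.5, 0.6, 11.4]
grip_width: 0.0537
gripper_force: 33.1
```

Call:
send_rows:
  deltas:
    - {"dx":0,"dy":0,"dz":0,"rx":0,"ry":0,"rz":0}
    - {"dx":0,"dy":0,"dz":0,"rx":0,"ry":0,"rz":0}
    - {"dx":0,"dy":0,"dz":0,"rx":0,"ry":0,"rz":0}
    - {"dx":0,"dy":0,"dz":0,"rx":0,"ry":0,"rz":0}
  jaw: 85

```text
clock: 15.45
tcp_pos: [0.5698, -0.1349, 0.0608]
orientation: [1.8, 2.575, 0.0]
contact_force: [-0.4, 0.6, -0.6]
grip_width: 0.0845
gripper_force: 0.0
```

Call:
send_rows:
  deltas:
    - {"dx":0,"dy":0,"dz":10,"rx":0,"ry":0,"rz":0}
    - {"dx":0,"dy":0,"dz":35,"rx":0,"ry":0,"rz":0}
    - {"dx":0,"dy":0,"dz":65,"rx":0,"ry":0,"rz":0}
    - {"dx":0,"dy":30,"dz":75,"rx":0,"ry":0,"rz":0}
    - {"dx":0,"dy":70,"dz":75,"rx":0,"ry":0,"rz":0}

```text
clock: 15.87
tcp_pos: [0.5718, -0.0691, 0.14]
orientation: [1.806, 2.562, 0.004]
contact_force: [0.6, 0.2, -0.2]
grip_width: 0.0851
gripper_force: 0.0
```

Call:
send_rows:
  deltas:
    - {"dx":1,"dy":40,"dz":0,"rx":0,"ry":0,"rz":0}
    - {"dx":2,"dy":80,"dz":0,"rx":0,"ry":0,"rz":0}
    - {"dx":3,"dy":120,"dz":0,"rx":0,"ry":0,"rz":0}
    - {"dx":4,"dy":160,"dz":0,"rx":0,"ry":0,"rz":0}
    - {"dx":5,"dy":195,"dz":0,"rx":0,"ry":0,"rz":0}

```text
clock: 16.28
tcp_pos: [0.5744, 0.1332, 0.1366]
orientation: [1.798, 2.576, 0.002]
contact_force: [0.9, -0.1, 0.2]
grip_width: 0.0853
gripper_force: 0.0
```

Call:
send_rows:
  deltas:
    - {"dx":1,"dy":38,"dz":0,"rx":0,"ry":0,"rz":0}
    - {"dx":1,"dy":76,"dz":0,"rx":0,"ry":0,"rz":0}
    - {"dx":1,"dy":110,"dz":0,"rx":0,"ry":0,"rz":0}
    - {"dx":1,"dy":135,"dz":0,"rx":0,"ry":0,"rz":0}
    - {"dx":1,"dy":135,"dz":-15,"rx":0,"ry":0,"rz":0}

```text
clock: 16.7
tcp_pos: [0.5761, 0.2746, 0.1237]
orientation: [-1.788, -2.583, -0.013]
contact_force: [0.4, 0.9, -0.1]
grip_width: 0.0853
gripper_force: 0.0
```

Call:
send_rows:
  deltas:
    - {"dx":0,"dy":0,"dz":-15,"rx":0,"ry":0,"rz":0}
    - {"dx":0,"dy":0,"dz":-25,"rx":0,"ry":0,"rz":0}
    - {"dx":0,"dy":0,"dz":-25,"rx":0,"ry":0,"rz":0}
    - {"dx":0,"dy":0,"dz":-25,"rx":0,"ry":0,"rz":0}
    - {"dx":0,"dy":0,"dz":-25,"rx":0,"ry":0,"rz":0}

```text
clock: 17.12
tcp_pos: [0.5762, 0.2647, 0.0967]
orientation: [1.801, 2.573, 0.001]
contact_force: [0.5, -0.5, 0.9]
grip_width: 0.0848
gripper_force: 0.0
```

```bash
python3 - <<'E'
from h import *
f=grab("top"); P=cloud(f)
q=P.reshape(-1,3); q=q[~np.isnan(q[:,0])]
s=q[(np.hypot(q[:,0]-.5704,q[:,1]+.1348)<.033)&(q[:,2]>.062)&(q[:,2]<.075)]
if len(s): print(len(s),circ(s,(.5704,-.1348),.026).round(4),s[:,2].mean())
f=grab("scene"); cv2.imwrite("pics/s3.png",cv2.resize(f["frame"][100:300,110:350],None,fx=3,fy=3))
print(r.get_obs()["tcp_pos"])
E
```

```text
62 [ 0.5695 -0.1355] 0.06722490190303264
[0.57634378 0.26491492 0.09684521]
```

View pics/s3.png

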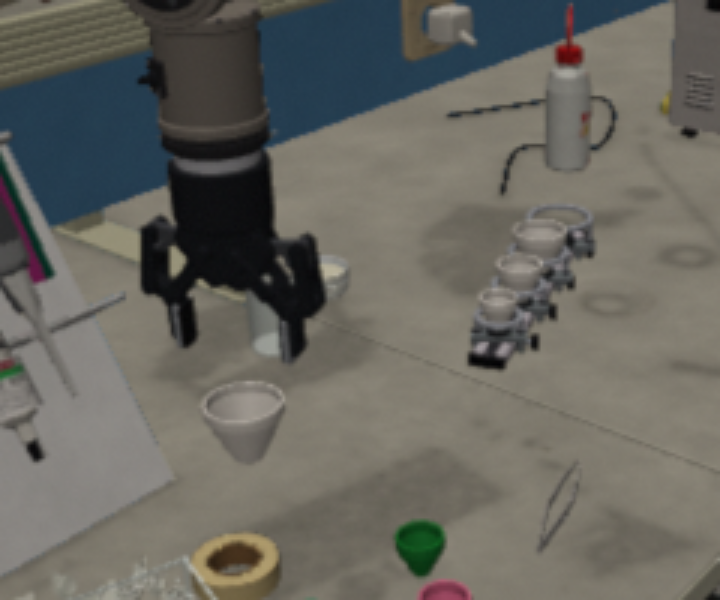

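Three crucibles stand level in their rings (crop 500–540, 235–300). The open gripper is above the largest (crop 243,410) and clear of the pipette rack on the left.

Call:
send_rows:
  deltas:
    - {"dx":-0.3,"dy":0.8,"dz":-12,"rx":0,"ry":0,"rz":0}
    - {"dx":-0.3,"dy":0.8,"dz":-26,"rx":0,"ry":0,"rz":0}
    - {"dx":-0.3,"dy":0.8,"dz":-40,"rx":0,"ry":0,"rz":0}
    - {"dx":-0.3,"dy":0.8,"dz":-54,"rx":0,"ry":0,"rz":0}
    - {"dx":-0.3,"dy":0.8,"dz":-54,"rx":0,"ry":0,"rz":0}

```text
clock: 17.63
tcp_pos: [0.5727, 0.2648, 0.0376]
orientation: [-1.798, -2.573, 0.009]
contact_force: [-0.9, 0.9, -0.6]
grip_width: 0.085
gripper_force: 0.0
```

Call:
send_rows:
  deltas:
    - {"dx":0,"dy":0,"dz":0,"rx":0,"ry":0,"rz":0}
    - {"dx":0,"dy":0,"dz":0,"rx":0,"ry":0,"rz":0}

```text
clock: 17.8
tcp_pos: [0.5754, 0.2658, 0.0416]
orientation: [1.8, 2.575, -0.001]
contact_force: [-0.1, 0.3, -1.1]
grip_width: 0.0852
gripper_force: 0.0
```

Call:
send_rows:
  deltas:
    - {"dx":0,"dy":0,"dz":0,"rx":0,"ry":0,"rz":0}
    - {"dx":0,"dy":0,"dz":0,"rx":0,"ry":0,"rz":0}
    - {"dx":0,"dy":0,"dz":0,"rx":0,"ry":0,"rz":0}
    - {"dx":0,"dy":0,"dz":0,"rx":0,"ry":0,"rz":0}
    - {"dx":0,"dy":0,"dz":0,"rx":0,"ry":0,"rz":0}
  jaw: 50
  newtons: 35

```text
clock: 18.22
tcp_pos: [0.576, 0.2662, 0.043]
orientation: [1.8, 2.574, 0.003]
contact_force: [-0.1, -0.8, 6.1]
grip_width: 0.0641
gripper_force: 38.0
```

Call:
send_rows:
  deltas:
    - {"dx":0,"dy":0,"dz":10,"rx":0,"ry":0,"rz":0}
    - {"dx":0,"dy":0,"dz":30,"rx":0,"ry":0,"rz":0}
    - {"dx":0,"dy":0,"dz":60,"rx":0,"ry":0,"rz":0}
    - {"dx":0,"dy":-10,"dz":90,"rx":0,"ry":0,"rz":0}
    - {"dx":0,"dy":-38,"dz":100,"rx":0,"ry":0,"rz":0}

```text
clock: 18.63
tcp_pos: [0.5768, 0.2337, 0.1465]
orientation: [1.791, 2.58, 0.013]
contact_force: [2.0, 0.8, -0.3]
grip_width: 0.0642
gripper_force: 39.4
```

Call:
send_rows:
  deltas:
    - {"dx":2,"dy":-38,"dz":0,"rx":0,"ry":0,"rz":0}
    - {"dx":4,"dy":-76,"dz":0,"rx":0,"ry":0,"rz":0}
    - {"dx":6,"dy":-114,"dz":0,"rx":0,"ry":0,"rz":0}
    - {"dx":8,"dy":-152,"dz":0,"rx":0,"ry":0,"rz":0}
    - {"dx":10,"dy":-190,"dz":0,"rx":0,"ry":0,"rz":0}

```text
clock: 19.05
tcp_pos: [0.5849, 0.0362, 0.1424]
orientation: [1.8, 2.575, 0.001]
contact_force: [0.1, 0.6, -1.6]
grip_width: 0.0643
gripper_force: 39.4
```

Call:
send_rows:
  deltas:
    - {"dx":2,"dy":-38,"dz":0,"rx":0,"ry":0,"rz":0}
    - {"dx":4,"dy":-76,"dz":0,"rx":0,"ry":0,"rz":0}
    - {"dx":6,"dy":-114,"dz":0,"rx":0,"ry":0,"rz":0}
    - {"dx":8,"dy":-152,"dz":0,"rx":0,"ry":0,"rz":0}
    - {"dx":10,"dy":-190,"dz":0,"rx":0,"ry":0,"rz":0}

```text
clock: 19.47
tcp_pos: [0.5949, -0.1538, 0.1424]
orientation: [1.8, 2.575, 0.001]
contact_force: [0.4, 0.7, -1.2]
grip_width: 0.0643
gripper_force: 39.4
```

Call:
send_rows:
  deltas:
    - {"dx":2,"dy":-30,"dz":0,"rx":0,"ry":0,"rz":0}
    - {"dx":3,"dy":-56,"dz":0,"rx":0,"ry":0,"rz":0}
    - {"dx":3,"dy":-61.5,"dz":-10,"rx":0,"ry":0,"rz":0}
    - {"dx":3,"dy":-61.5,"dz":-25,"rx":0,"ry":0,"rz":0}
    - {"dx":3,"dy":-61.5,"dz":-35,"rx":0,"ry":0,"rz":0}

```text
clock: 19.88
tcp_pos: [0.5976, -0.2139, 0.106]
orientation: [-1.801, -2.573, -0.0]
contact_force: [0.1, 0.1, -2.3]
grip_width: 0.0642
gripper_force: 39.4
```

Call:
send_rows:
  deltas:
    - {"dx":0,"dy":0,"dz":0,"rx":0,"ry":0,"rz":0}
    - {"dx":0,"dy":0,"dz":0,"rx":0,"ry":0,"rz":0}
    - {"dx":0,"dy":0,"dz":0,"rx":0,"ry":0,"rz":0}

```text
clock: 20.13
tcp_pos: [0.5987, -0.2127, 0.1072]
orientation: [1.798, 2.576, 0.001]
contact_force: [-0.0, -0.4, -1.7]
grip_width: 0.0644
gripper_force: 39.4
```

```bash
python3 - <<'E'
from h import *
held(66)
E
```

```text
tcp [ 0.5987 -0.2127  0.1072] lip pts 29 centre [ 0.5957 -0.2147] top 0.1196 bot 0.0979
```

Call:
send_rows:
  deltas:
    - {"dx":0.5,"dy":-0.5,"dz":-9,"rx":0,"ry":0,"rz":0}
    - {"dx":0.5,"dy":-0.5,"dz":-18,"rx":0,"ry":0,"rz":0}
    - {"dx":0.5,"dy":-0.5,"dz":-27,"rx":0,"ry":0,"rz":0}
    - {"dx":0.5,"dy":-0.5,"dz":-34,"rx":0,"ry":0,"rz":0}
    - {"dx":0.5,"dy":-0.5,"dz":-38,"rx":0,"ry":0,"rz":0}

```text
clock: 20.6
tcp_pos: [0.5979, -0.2138, 0.067]
orientation: [-1.799, -2.573, 0.001]
contact_force: [-0.6, -0.0, -1.8]
grip_width: 0.0642
gripper_force: 39.4
```

Call:
send_rows:
  deltas:
    - {"dx":0,"dy":0,"dz":-1,"rx":0,"ry":0,"rz":0}
    - {"dx":0,"dy":0,"dz":-2,"rx":0,"ry":0,"rz":0}
    - {"dx":0,"dy":0,"dz":-3,"rx":0,"ry":0,"rz":0}
    - {"dx":0,"dy":0,"dz":-4,"rx":0,"ry":0,"rz":0}
    - {"dx":0,"dy":0,"dz":-4,"rx":0,"ry":0,"rz":0}

```text
clock: 21.02
tcp_pos: [0.5991, -0.2148, 0.066]
orientation: [1.8, 2.573, 0.0]
contact_force: [-1.6, 0.6, 4.4]
grip_width: 0.0645
gripper_force: 39.9
```

Call:
send_rows:
  deltas:
    - {"dx":0,"dy":0,"dz":0,"rx":0,"ry":0,"rz":0}
    - {"dx":0,"dy":0,"dz":0,"rx":0,"ry":0,"rz":0}
    - {"dx":0,"dy":0,"dz":0,"rx":0,"ry":0,"rz":0}
    - {"dx":0,"dy":0,"dz":0,"rx":0,"ry":0,"rz":0}
  jaw: 85

```text
clock: 21.35
tcp_pos: [0.599, -0.214, 0.0649]
orientation: [1.8, 2.575, 0.0]
contact_force: [0.1, 0.0, -0.5]
grip_width: 0.0849
gripper_force: 0.0
```

Call:
send_rows:
  deltas:
    - {"dx":0,"dy":0,"dz":10,"rx":0,"ry":0,"rz":0}
    - {"dx":0,"dy":0,"dz":35,"rx":0,"ry":0,"rz":0}
    - {"dx":0,"dy":0,"dz":65,"rx":0,"ry":0,"rz":0}
    - {"dx":0,"dy":30,"dz":85,"rx":0,"ry":0,"rz":0}
    - {"dx":0,"dy":65,"dz":95,"rx":0,"ry":0,"rz":0}

```text
clock: 21.77
tcp_pos: [0.5999, -0.1528, 0.1639]
orientation: [1.805, 2.564, 0.001]
contact_force: [1.2, 1.2, -0.4]
grip_width: 0.085
gripper_force: 0.0
```

Call:
send_rows:
  deltas:
    - {"dx":0,"dy":40,"dz":0,"rx":0,"ry":0,"rz":0}
    - {"dx":0,"dy":80,"dz":0,"rx":0,"ry":0,"rz":0}
    - {"dx":0,"dy":120,"dz":0,"rx":0,"ry":0,"rz":0}
    - {"dx":0,"dy":160,"dz":0,"rx":0,"ry":0,"rz":0}
    - {"dx":0,"dy":200,"dz":0,"rx":0,"ry":0,"rz":0}

```text
clock: 22.18
tcp_pos: [0.5986, 0.0528, 0.1608]
orientation: [1.8, 2.574, 0.001]
contact_force: [1.2, -0.2, 0.3]
grip_width: 0.0853
gripper_force: 0.0
```

Call:
send_rows:
  deltas:
    - {"dx":0,"dy":40,"dz":0,"rx":0,"ry":0,"rz":0}
    - {"dx":0,"dy":80,"dz":0,"rx":0,"ry":0,"rz":0}
    - {"dx":0,"dy":100,"dz":0,"rx":0,"ry":0,"rz":0}
    - {"dx":0,"dy":100,"dz":0,"rx":0,"ry":0,"rz":0}
    - {"dx":0,"dy":100,"dz":0,"rx":0,"ry":0,"rz":0}

```text
clock: 22.6
tcp_pos: [0.5986, 0.1526, 0.1603]
orientation: [1.796, 2.578, 0.001]
contact_force: [0.8, -0.9, -0.4]
grip_width: 0.0847
gripper_force: 0.0
```

```bash
python3 - <<'E'
from h import *
f=grab("top"); P=cloud(f); a=f["frame"][95:265,145:405]
q=P.reshape(-1,3); q=q[~np.isnan(q[:,0])]
C={36:(.523,-.0052),45:(.5452,-.067),55:(.5704,-.1348),66:(.599,-.2134)}
for k,c in C.items():
    h=.023+CR[k][2]
    s=q[(np.hypot(q[:,0]-c[0],q[:,1]-c[1])<k/2000+.006)&(abs(q[:,2]-h)<.006)]
    A=np.c_[s[:,:2]-s[:,:2].mean(0),np.ones(len(s))]; w=np.linalg.lstsq(A,s[:,2],rcond=None)[0]
    print(k,len(s),((circ(s,c,k/2000-.0015)-c)*1000).round(1),"dz mm",((s[:,2].mean()-h)*1000).round(1),"tilt",np.hypot(*w[:2]).round(3))
g=grab("scene")["frame"][130:240,230:330]
cv2.imwrite("pics/fin.png",np.vstack([cv2.resize(a,(459,300)),cv2.resize(g,(459,290))]))
E
```

```text
36 37 [0.6 0. ] dz mm -0.4 tilt 0.024
45 43 [-0.8  0.2] dz mm -0.9 tilt 0.036
55 59 [-1.  -0.6] dz mm -0.9 tilt 0.009
66 70 [ 0.9 -0.8] dz mm -0.9 tilt 0.002
```

View pics/fin.png

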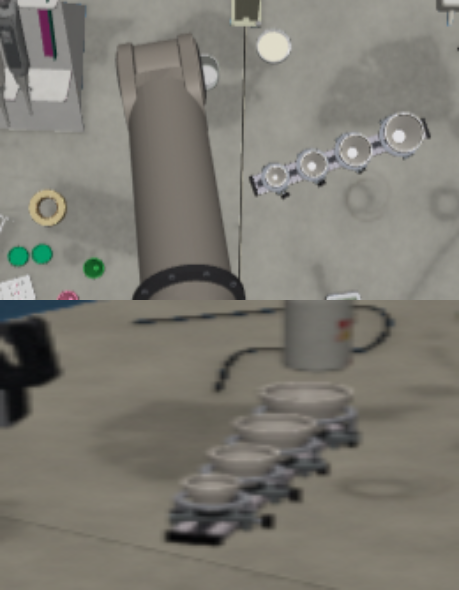

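All four crucibles stand level and in order of size in their rings, within about 1 mm of the ring centres (top panel, 275–405, 132–178), and the arm is clear.

```bash
python3 -c "
from bench import r
print(r.hand_in())"
```

```text
the job is handed in; nothing more can be done
None
```

All four crucibles are racked upright and released in their matching rings, each measured within about 1.5 mm of its ring centre, with the beaker and tape left untouched; the job is handed in at about 23 s, but no verdict was returned.

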